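Set a dividing wheel back one notch

ROBOT

A 7-joint arm with a two-finger parallel gripper is mounted at the origin on the work surface. World frame = base frame: x ahead of the robot, y to its left, z up, the work surface at z = 0. Lengths are in m, angles in rad, forces in N, time in s.
With the tool pointing down it reaches from about 0.425 to 0.875 m from the base axis. Payload 4.7 kg.
Tool frame: the origin (TCP) lies midway between the tips of the shut fingers; the grasp point (between the pads) lies 19 mm behind it (hold_point_z is the distance from the TCP to the grasp point, in m); x points along the fingers, z is the direction in which the jaws open and shut, and the axes are right-handed (so a half turn about x gives the same grasp; the last joint's range is limited). The gripper opens to 87 mm and grips with 3 to 60 N. Pads are 19 mm wide; open, the fingers measure 117 mm over their backs; the gripper's body (75 mm by 190 mm) begins 51 mm behind the grasp point.
Start: joints at [0.014, 0.321, -0.07, 1.45, 0.023, 1.371, -0.057], TCP at [0.65, -0, 0.223] pointing down, gripper open.
Joint ranges: [-2.86, 2.86], [-0.3, 2.09], [-1.38, 1.24], [0.06, 2.45], [-1.56, 4.7], [0.09, 2.05], [-2.69, 2.69]. Speed limits (rad/s): [2.57, 2.57, 3.14, 3.14, 3.14, 3.14, 3.14].

INTERFACE

Orientations are given as a 3x3 rotation matrix whose columns are the frame's x, y, z axes.
In Python, from station import * gives the robot as it stands.
- The arm moves only by the shell command python3 -m crank 'ROWS' [OPENING]. ROWS is JSON, a list of rows, each a list of 4 numbers: the shift along the tool's x, y, z in cm, then the turn about the tool's x in degrees. In form: [[tx, ty, tz, yaw], ...]. A call has 1 to 12 rows; each row is the pose to reach, as a shift and turn from the pose measured when the call began, along the tool's axes at that moment; what a row does not reach only later rows make up. A row lasts 1/10 s, in which the tool goes at most 50 mm and 8.59 degrees, less where a joint would pass 70% of its speed; a pose out of reach is approached as far as the arm can. A call with a gripper value outside its range is refused whole. OPENING is the gripper's target within -1 to 1 (shut at 1, half-way at 0, fully open at -1), set as the call begins (- or left out, the last holds). The fingers move at their own pace and stop on an object; the grip force is fixed at half the most. Time passes only in rows, so rows that repeat a pose let the fingers close. It gives the time, the measured TCP pose, the force and the opening at its end, in the units of the state.
- sense(): the state, without advancing time (a new reading comes with each control period).
- capture(name): name is "scene" or "side" or "wrist"; returns the picture (384x512x3 uint8, red, green, blue); there is no depth.
- calibration(name): a dict with "fx", "fy", "cx", "cy" (pixels), "xyz" and "attitude" of the camera in the world. Camera axes: x right, y up, looking along -z (the intrinsics and any distortion apply to the point x, -y, -z); pixel columns grow to the right and rows downward; lengths in m; the calibration is good to about 2 mm. The wrist camera is an equidistant fisheye: a pixel r from the principal point sees the ray r / f radians off the axis. A picture is of the moment at which its call begins: read the wrist's pose just before it. calibration takes no time and is no camera call; for the wrist camera it gives the pose at the moment of the call.
- hand_in(): hands the job in, once; it reports no verdict.
Trained networks look in the newest picture that a camera, given by its name, has taken for a name from the list of things; names that differ only in an ending like _2 or _b are one class to them, and where a whole thing is asked for, a point or a joint stands for the part that bears it (a point fixed in the world has none). Each returns a list of dicts, best first, with "confidence" (0 to 1); they miss things now and then, are a little off and sometimes report something else, mostly with a low value. They report only what shows in the picture. A call takes as long as a camera call. They do not tell look-alikes from the thing itself.
- spot_in(thing, camera): "xy" ([column, row] in pixels, amid what is visible of it).
- spot_point(thing, camera): "xy" ([column, row] in pixels: a listed point, or the origin of a listed thing).
The state is a dict: "time": time; "qpos": joint angles; "dq": joint speeds; "joint_efforts": joint torques, N m; "tool_pos": TCP position; "orientation": TCP orientation; "contact_force": force on the tool from outside, world axes, zero at the start; "ft_torque": the same for the moment, N m; "finger_gap": finger opening in m.
Only numpy, scipy, OpenCV 4.12 (cv2) and the standard library are available. Lean on these libraries where they do the work, as an engineer would, in place of code of your own. Each camera call takes 0.05 s, during which the arm holds its last target.

TASK

The decorator's dividing wheel has been clicked one notch too far and the bowl on it must come back by one. With a fingertip lift the red pawl by its thumb tab and throw it right back clear of the teeth, push a brass finger pin to turn the wheel backward (anticlockwise seen from above) by about two thirds of a notch, flip the pawl down onto the teeth again, and push the wheel on backward until the next tooth bears against the pawl, so that it stands exactly one notch back with the pawl fully home. Only push with the fingers: take neither tab, pins nor anything else between them, and leave the bowl in its place on the wheel and the other things on the bench where they are.

Things in the scene. Friction and masses are not known exactly. Their poses are not given: they have to be found in the camera images.
- base: Green cast base of the dividing wheel, fixed. Origin on the bench under the wheel's axis, z up; its axes are the 'base axes' below. On it turns a flat aluminium wheel 264 mm across, upper face 85 mm above the bench, with a round white plaster bat (168 mm across, 18 mm high) fixed in its middle.
- ring (a point): Point of the ring of 24 saw teeth under the pawl's nose, on the floor between the teeth, 85 mm above the bench; fixed in the base axes at (0, -122, 85) mm. The dark ring lies on the wheel between radii 112 and 132 mm. Teeth 10 mm high: ramp 22 mm, land 2 mm, steep face. From above the wheel clicks freely clockwise; anticlockwise (backward) a steep face is stopped by the pawl.
- pawl_hinge (a point): Middle of the pawl's hinge, at (82, -122, 101) mm in base axes, hinge axis along y, between two cheeks on a pillar that ends 113 mm above the bench (nothing of the base is higher). The red pawl, 12 mm wide, lies level from here over the ring towards the base's -x; its nose's end is 82 mm from the hinge. Space beyond the hinge (+x) is free.
- pawl (a joint): Pawl angle, rad. 0: nose on the floor between two teeth; it grows as the nose is lifted. Above 0.14 it is clear of the teeth; at 1.57 upright; at 1.85 thrown fully back on its stop, leaning to the base's +x. Past about 1.52 it tips back and stays by its own weight (about 150 g, hinge nearly free); pushed forward of that it falls onto the teeth.
- pawl_tab (a point): Centre of the thumb tab at the pawl's free end: red plate 34 mm (along y) x 30 x 4 mm. With the pawl down it slopes up away from the hinge at 35 degrees, free underneath, its outer 19 mm beyond the wheel's rim. It lies 92 mm from the hinge axis to the base's -x, 12 mm above it, 11 mm outward (-y) of the pawl's middle line; the point moves with the pawl.
- wheel (a joint): Wheel angle, rad, growing anticlockwise seen from above (backward). 0: the present tooth bears on the pawl; it starts up to 0.05 forward of that (negative). One notch is 0.262 (15 degrees, 32 mm at the teeth), so it bears on the pawl one notch back at 0.262. Stiff bearing, about 3 N at a finger pin; the wheel stays where it is left.
- pin0 (a point): Finger pin 0 of 6: brass pins on the wheel's upper face, 8 mm in diameter and 36 mm high (from 85 to 121 mm above the bench), 98 mm from the wheel's axis and 60 degrees apart, between the bat and the tooth ring. The point is half-way up the pin.
- pin1 (a point): Finger pin 1, as pin0, half-way up.
- pin2 (a point): Finger pin 2, as pin0, half-way up.
- pin3 (a point): Finger pin 3, as pin0, half-way up.
- pin4 (a point): Finger pin 4, as pin0, half-way up.
- pin5 (a point): Finger pin 5, as pin0, half-way up.
- bowl_mid (a point): Centre, half-way up, of the cast clay bowl lying foot up in the middle of the plaster bat: a cone 144 mm across at the rim below, 66 mm high, foot 52 mm across, blue dots near the rim; loose, 350 g. It turns with the wheel and stays where it is.
- jar_mid (a point): Bystander: blue jar, 60 mm across, 75 mm high; point half-way up.
- beaker_mid (a point): Bystander: clay beaker, 62 mm across, 90 mm high; point half-way up.
- small_bowl_mid (a point): Bystander: small clay bowl, foot up, 84 mm across, 40 mm high; point half-way up.
- plug_mid (a point): Bystander: upright clay plug, 26 mm across, 78 mm high, near the pawl; point half-way up.
- knife_mid (a point): Bystander: fettling knife lying flat, about 170 mm long, wooden handle 18 mm wide and 12 mm high.
- rib_mid (a point): Bystander: flat wooden rib, 108 x 45 x 6 mm, lying flat.
There are look-alikes about, which are no part of the job. Of the things that look like the part that bears bowl_mid, the largest one is meant.

How it is judged:
On the way, in this order (a step that is already met when the one before it is completed fails the run):
1. the pawl is lifted and thrown back past upright before the wheel has gone back (value of joint pawl above 1.55 rad and value of joint wheel below 0.06 rad), for 0.2 s.
2. with the pawl thrown back, the wheel is pushed back well into the notch (0.1 rad or more) (value of joint pawl above 1.55 rad and value of joint wheel above 0.1 rad), for 0.1 s.
At the end, for the whole second after the job is handed in: The wheel stands one notch back from the tooth it was on, within 0.025 rad (3 mm at the teeth) of bearing against the pawl; the pawl is fully down between the teeth (below 0.04 rad); the bowl is upright within 12 mm of where it was and the other things within 25 mm of where they were (value of joint wheel between 0.2368 and 0.2868 rad and value of joint pawl below 0.04 rad and distance of bowl_mid from where it was at the start of the episode below 0.012 m and angle between bowl_mid's own z axis and vertical below 0.12 rad and distance of each of jar_mid, beaker_mid, small_bowl_mid, plug_mid, knife_mid, rib_mid from where it was at the start of the episode below 0.025 m); the robot touches nothing.
It fails at once if the bowl is lifted, tipped or shoved off centre by more than 12 mm (distance of bowl_mid from where it was at the start of the episode above 0.012 m or angle between bowl_mid's own z axis and vertical above 0.12 rad).
It fails at once if another thing on the bench is moved by more than 25 mm (distance of any of jar_mid, beaker_mid, small_bowl_mid, plug_mid, knife_mid, rib_mid from where it was at the start of the episode above 0.025 m).
It fails at once if the pawl's tab or a finger pin is taken between the fingers (distance between the grasp point and pawl_tab below 0.007 m or distance between the grasp point and pin0 below 0.007 m or distance between the grasp point and pin1 below 0.007 m or distance between the grasp point and pin2 below 0.007 m or distance between the grasp point and pin3 below 0.007 m or distance between the grasp point and pin4 below 0.007 m or distance between the grasp point and pin5 below 0.007 m).
It also fails if it takes over 70 s, if anything falls off the work surface, if the arm or the gripper's body presses on something with over 40 N, if the wrist force passes 120 N, or if a joint passes its speed limit or range.

## Working session

There is one attempt and no reset: what is moved stays moved. The work goes in short steps, Python scripts to look and compute and a shell command to move; the robot and the scene stay as the last step left them, time stands still between calls to the robot, and variables do not carry over. Pictures are saved under pics/ and viewed, and the job is handed in when it is done.

```bash
mkdir -p pics; ls; python3 - <<'E'
from station import *
import cv2
s=sense();print(s)
for n in("scene","side","wrist"):
    c=calibration(n);print(n,c)
    cv2.imwrite(f"pics/{n}0.png",cv2.cvtColor(capture(n),cv2.COLOR_RGB2BGR))
E
```

```text
pics
{'time': 0.0, 'qpos': array([ 0.0141101 ,  0.32180253, -0.07008414,  1.45166986,  0.02260238,
        1.37075682, -0.05694282]), 'dq': array([ 1.33404923e-03, -3.94466773e-05, -4.29302348e-04, -2.03427770e-03,
        1.81838364e-04, -1.11977834e-03,  1.59557871e-03]), 'joint_efforts': array([-2.58547143e-04, -4.91284704e+01, -4.03903294e-01, -3.12526345e+01,
       -6.40594075e-02,  4.37659642e-02,  1.61017233e-04]), 'tool_pos': array([ 6.49462982e-01, -5.70352739e-05,  2.21477357e-01]), 'orientation': array([[-1.84695441e-03,  2.24599225e-05,  9.99998294e-01],
       [-9.87952332e-05,  9.99999995e-01, -2.26424313e-05],
       [-9.99998289e-01, -9.88368842e-05, -1.84695218e-03]]), 'contact_force': array([ 0.17300081,  0.33897481, -0.59204679]), 'ft_torque': array([0.03379283, 0.04048247, 0.04482705]), 'finger_gap': 0.08695399609672717}
scene {'fx': 396.12537417137565, 'fy': 396.12537417137565, 'cx': 259.4776344175976, 'cy': 190.11645881915265, 'xyz': array([1.10629103, 0.5955266 , 0.90819815]), 'attitude': array([[-0.75044447, -0.44192707,  0.49146064],
       [ 0.66068516, -0.52197153,  0.53948201],
       [ 0.01811676,  0.72955204,  0.68368531]])}
side {'fx': 434.2879282620197, 'fy': 434.2879282620197, 'cx': 254.099887298469, 'cy': 185.8469188661325, 'xyz': array([ 0.48964689, -1.12489492,  0.8665076 ]), 'attitude': array([[ 0.99690566,  0.05362454, -0.05747626],
       [-0.07766592,  0.55910513, -0.82545106],
       [-0.01212916,  0.82736078,  0.56153987]])}
wrist {'fx': 297.3186396354542, 'fy': 297.3186396354542, 'cx': 255.27615114433095, 'cy': 190.52417964190533, 'xyz': array([0.64944421, 0.08396255, 0.38315389]), 'attitude': array([[ 9.99995977e-01,  6.30961001e-04,  2.76564985e-03],
       [-1.43490164e-03,  9.53532456e-01,  3.01286902e-01],
       [-2.44703660e-03, -3.01289658e-01,  9.53529525e-01]])}
```

View pics/scene0.png

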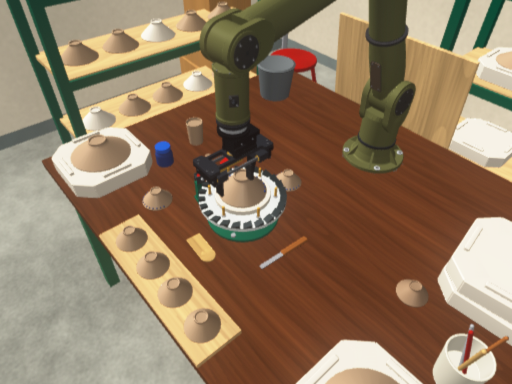

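View pics/side0.png

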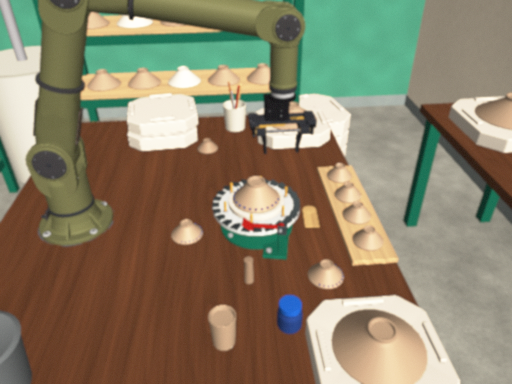

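View pics/wrist0.png

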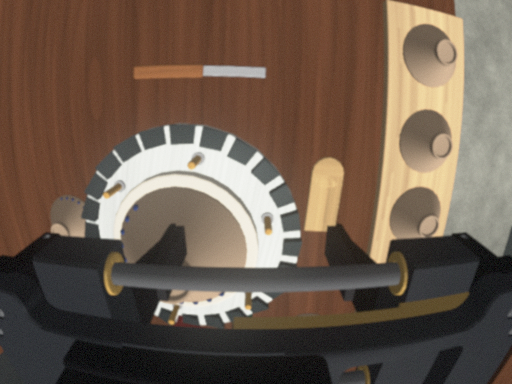

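```bash
cat > h.py <<'E'
from station import *
import cv2, numpy as np
def grab(n,f=None):
    im=capture(n)
    if f: cv2.imwrite("pics/"+f,cv2.cvtColor(im,cv2.COLOR_RGB2BGR))
    return im
def crop(n,f,x0,y0,x1,y1,k,im=None):
    if im is None: im=capture(n)
    c=cv2.resize(im[y0:y1,x0:x1],None,fx=k,fy=k,interpolation=cv2.INTER_CUBIC)
    cv2.imwrite("pics/"+f,cv2.cvtColor(c,cv2.COLOR_RGB2BGR))
    return im
def proj(P,c,fish=False):
    P=np.atleast_2d(P); q=(P-c["xyz"])@c["attitude"]
    x,y,z=q[:,0],-q[:,1],-q[:,2]
    if fish:
        r=np.hypot(x,y);t=np.arctan2(r,z);s=t/np.maximum(r,1e-9)
        return np.c_[c["cx"]+c["fx"]*x*s,c["cy"]+c["fy"]*y*s]
    return np.c_[c["cx"]+c["fx"]*x/z,c["cy"]+c["fy"]*y/z]
def ray(xy,c,fish=False):
    u=(xy[0]-c["cx"])/c["fx"];v=(xy[1]-c["cy"])/c["fy"]
    if fish:
        r=np.hypot(u,v);d=np.array([u/r*np.sin(r),v/r*np.sin(r),np.cos(r)])
    else: d=np.array([u,v,1.])
    d=c["attitude"]@(d*[1,-1,-1]);return c["xyz"],d/np.linalg.norm(d)
def atz(xy,c,z,fish=False):
    o,d=ray(xy,c,fish);return o+d*(z-o[2])/d[2]
E
python3 - <<'E'
from h import *
for n in("side","scene","wrist"):
    crop(n,f"c_{n}.png",*{"side":(190,160,330,290),"scene":(130,100,310,260),"wrist":(50,100,330,340)}[n],{"side":5,"scene":4,"wrist":2.5}[n])
    c=calibration(n)
    for t in("pawl_tab","pawl_hinge","ring","pin0","bowl_mid","plug_mid","jar_mid","beaker_mid","small_bowl_mid"):
        r=spot_point(t,n)
        Z={"pawl_tab":.113,"pawl_hinge":.101,"ring":.085,"pin0":.103,"bowl_mid":.136,"plug_mid":.039,"jar_mid":.0375,"beaker_mid":.045,"small_bowl_mid":.02}[t]
        print(n,t,[(round(d["confidence"],2),np.round(d["xy"]).tolist(),atz(d["xy"],c,Z,n=="wrist").round(3)[:2].tolist()) for d in r[:7]])
print(sense()["time"])
E
```

```text
side pawl_tab [(0.51, [244.0, 224.0], [0.525, -0.199])]
side pawl_hinge [(0.91, [280.0, 224.0], [0.625, -0.196]), (0.29, [262.0, 182.0], [0.596, 0.017]), (0.17, [254.0, 194.0], [0.566, -0.043])]
side ring [(0.91, [251.0, 230.0], [0.543, -0.192]), (0.51, [256.0, 191.0], [0.574, -0.003]), (0.21, [264.0, 181.0], [0.603, 0.047])]
side pin0 [(0.96, [262.0, 182.0], [0.594, 0.014]), (0.94, [226.0, 208.0], [0.476, -0.111]), (0.77, [231.0, 187.0], [0.496, -0.001]), (0.73, [251.0, 217.0], [0.547, -0.16]), (0.62, [285.0, 189.0], [0.66, -0.029]), (0.55, [283.0, 210.0], [0.64, -0.136]), (0.33, [311.0, 220.0], [0.713, -0.189])]
side bowl_mid [(0.76, [326.0, 269.0], [0.705, -0.412]), (0.72, [254.0, 191.0], [0.561, -0.08]), (0.72, [187.0, 225.0], [0.373, -0.219]), (0.69, [264.0, 180.0], [0.597, -0.021]), (0.66, [256.0, 224.0], [0.557, -0.232])]
side plug_mid [(0.75, [251.0, 271.0], [0.534, -0.307])]
side jar_mid [(0.9, [290.0, 316.0], [0.617, -0.46])]
side beaker_mid [(0.79, [220.0, 329.0], [0.453, -0.486]), (0.24, [262.0, 181.0], [0.603, 0.108])]
side small_bowl_mid [(0.74, [206.0, 144.0], [0.407, 
[... 740 characters left out ...]
0.66, [115.0, 189.0], [0.504, -0.0]), (0.61, [168.0, 338.0], [0.535, -0.204])]
wrist pawl_hinge []
wrist ring [(0.98, [178.0, 318.0], [0.545, -0.191])]
wrist pin0 [(0.77, [173.0, 314.0], [0.545, -0.169]), (0.59, [194.0, 159.0], [0.589, 0.028]), (0.59, [113.0, 192.0], [0.497, -0.006]), (0.56, [266.0, 224.0], [0.66, -0.041]), (0.55, [246.0, 298.0], [0.639, -0.137])]
wrist bowl_mid [(0.74, [67.0, 231.0], [0.447, -0.04]), (0.65, [174.0, 263.0], [0.568, -0.07])]
wrist plug_mid [(0.56, [266.0, 225.0], [0.663, -0.071])]
wrist jar_mid [(0.58, [264.0, 223.0], [0.66, -0.069]), (0.58, [111.0, 192.0], [0.458, -0.027])]
wrist beaker_mid [(0.25, [194.0, 70.0], [0.581, 0.119])]
wrist small_bowl_mid []
1.65
```

View pics/c_side.png

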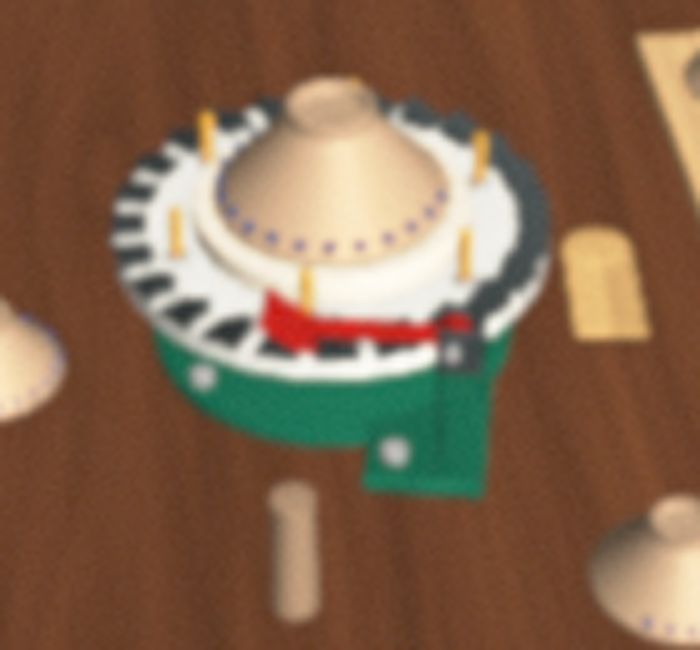

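View pics/c_wrist.png

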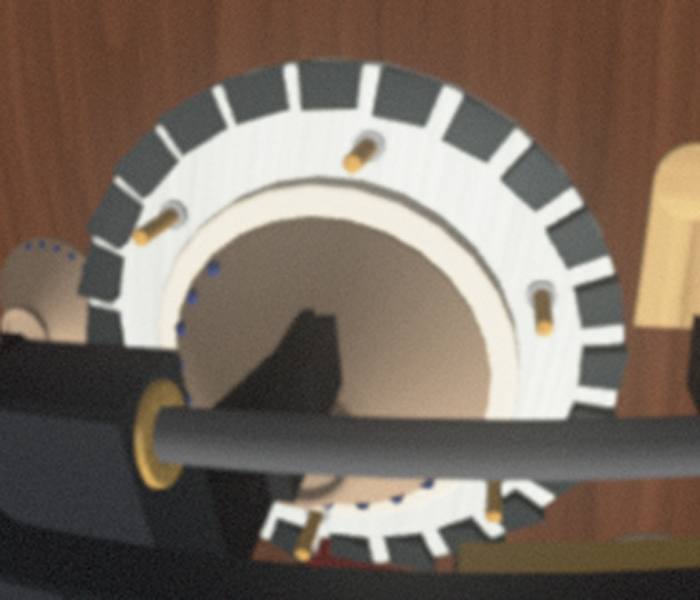

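```bash
python3 - <<'E'
from h import *
from scipy.optimize import least_squares
obs={"side":[(262,182),(226,208),(231,187),(251,217),(285,189),(283,210)],"scene":[(275,191),(255,172),(232,170),(208,188),(260,211)],"wrist":[(173,314),(194,159),(113,192),(266,224),(246,298)]}
cal={n:calibration(n) for n in obs}
for sub in (["side"],["wrist"],["scene"],["side","wrist"],["side","wrist","scene"]):
  def f(p):
    a=p[2]+np.arange(6)*np.pi/3
    P=np.c_[p[0]+.098*np.cos(a),p[1]+.098*np.sin(a),np.full(6,.103)]
    r=[]
    for n in sub:
        q=proj(P,cal[n],n=="wrist")
        for o in obs[n]:
            d=q-o;i=np.argmin((d**2).sum(1));r+=list(d[i])
    return r
  best=min((least_squares(f,[.567,-.069,a0],loss="soft_l1") for a0 in np.arange(0,1.05,.15)),key=lambda s:s.cost)
  print(sub,best.x.round(4),np.degrees(best.x[2]),best.cost,np.round(best.fun,1) if len(sub)>1 else "")
E
```

```text
['side'] [ 0.5689 -0.0683  2.4041] 137.7461828615047 5.73378085296542 
['wrist'] [ 0.5672 -0.0709  0.3017] 17.286064311156107 4.562288053418979 
['scene'] [ 0.5652 -0.0747  0.2975] 17.0429732684815 9.074319198800099 
['side', 'wrist'] [ 0.5675 -0.0708  0.3031] 17.367827876426748 11.18900274697205 [-1.9 -1.3 -1.2 -1.9  0.   0.4 -0.1  1.8  0.4  2.3 -0.4  0.6  0.5 -1.1
 -0.4  2.7 -0.7 -1.7  0.7  0.4  1.2 -0.3]
['side', 'wrist', 'scene'] [ 0.5674 -0.0713  2.3997] 137.4948145550686 21.81813610930475 [-2.  -1.2 -1.2 -1.7 -0.1  0.6 -0.   1.9  0.3  2.4 -0.4  0.7  0.7 -0.8
 -0.8  3.2 -0.9 -1.1  0.4  0.7  1.2 -0.1  0.4  0.4  4.5  0.3 -3.9  1.5
  1.4  1.6 -1.8  0.7]
```

```bash
python3 -m crank '[[0,-3,-3,0],[0,-6,-6,0],[0,-9,-9,0],[0,-10,-9,0],[0,-10,-9,0],[0,-10,-9,0]]' 1
python3 - <<'E'
from h import *
s=sense();print(s["tool_pos"],s["finger_gap"],s["time"],s["contact_force"])
c=calibration("wrist")
grab("wrist","w1.png")
for t,Z in (("pawl_tab",.113),("pawl_hinge",.101),("ring",.085),("pin0",.103),("plug_mid",.039)):
    print(t,[(round(d["confidence"],2),np.round(d["xy"]).tolist(),atz(d["xy"],c,Z,True).round(3)[:2].tolist()) for d in spot_point(t,"wrist")])
E
```

```text
time: 2.25
tool_pos: [0.5609, -0.0987, 0.2228]
orientation: [[0.001, -0.001, 1.0], [0.001, 1.0, 0.001], [-1.0, 0.001, 0.001]]
contact_force: [-0.5, 0.2, 0.6]
finger_gap: 0.0471
[ 0.56089499 -0.09872743  0.22278598] 0.04705739953349514 2.25 [-0.54033002  0.2192454   0.6057521 ]
pawl_tab [(0.54, [230.0, 280.0], [0.532, -0.204]), (0.33, [356.0, 129.0], [0.656, -0.039]), (0.32, [188.0, 91.0], [0.499, -0.006])]
pawl_hinge [(0.42, [188.0, 89.0], [0.496, -0.003])]
ring [(0.57, [241.0, 256.0], [0.544, -0.189])]
pin0 [(0.85, [244.0, 246.0], [0.548, -0.165]), (0.81, [170.0, 188.0], [0.474, -0.101]), (0.72, [329.0, 222.0], [0.638, -0.139]), (0.62, [289.0, 56.0], [0.592, 0.028]), (0.57, [357.0, 129.0], [0.66, -0.04]), (0.55, [188.0, 90.0], [0.496, -0.004])]
plug_mid [(0.93, [233.0, 306.0], [0.527, -0.302])]
```

View pics/w1.png

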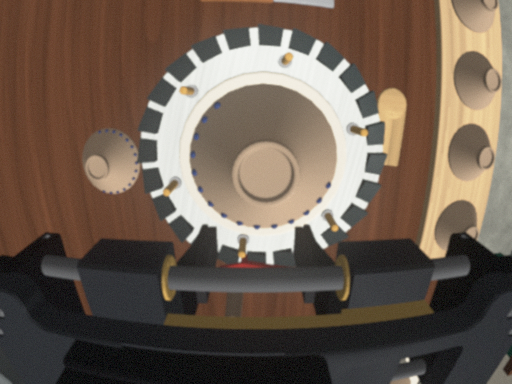

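```bash
python3 - <<'E'
from h import *
from scipy.optimize import least_squares
# networks on all cams, better view unobstructed side
grab("side","s1.png"); im=crop("side","c_s1.png",205,190,315,270,7)
cs=calibration("side")
o={"side":[d["xy"] for d in spot_point("pin0","side") if d["confidence"]>.5]}
h=[(d["confidence"],d["xy"]) for d in spot_point("pawl_hinge","side")];print(h)
cs2={"side":cs}
grab("wrist");cs2["wrist"]=calibration("wrist")
o["wrist"]=[d["xy"] for d in spot_point("pin0","wrist") if d["confidence"]>.5]
grab("scene");cs2["scene"]=calibration("scene")
o["scene"]=[d["xy"] for d in spot_point("pin0","scene") if d["confidence"]>.5]
def f(p):
    a=p[2]+np.arange(6)*np.pi/3
    P=np.c_[p[0]+.098*np.cos(a),p[1]+.098*np.sin(a),np.full(6,.103)]
    r=[]
    for n in o:
        q=proj(P,cs2[n],n=="wrist")
        for x in o[n]:
            d=q-x;i=np.argmin((d**2).sum(1));r+=list(np.clip(d[i],-6,6))
    return r
b=min((least_squares(f,[.567,-.071,a],loss="soft_l1") for a in(.2,.3,.4)),key=lambda s:s.cost)
print(b.x,np.degrees(b.x[2]),b.fun.round(1))
# overlay yaw candidates on side crop
C=b.x[:2]
for yaw in(-8,-10.5,-13):
    t=np.radians(yaw);R=np.array([[np.cos(t),-np.sin(t)],[np.sin(t),np.cos(t)]])
    for nm,p in(("hinge",(82,-122,101)),("tab",(-10,-133,113)),("tabouter",(-22.3,-150,121.6)),("tabouterin",(-22.3,-116,121.6)),("nose",(0,-122,95)),("tabinner",(2.3,-150,104.4))):
        P=np.r_[C+R@np.array(p[:2])/1000,p[2]/1000]
        q=proj(P,cs)[0];print(yaw,nm,P.round(3),q.round(1),((q-[205,190])*7).round())
print(sense()["time"])
E
```

```text
[(0.76, [277.9, 224.6])]
[ 0.56708213 -0.07183612  0.30455378] 17.449646381907826 [-5.  -1.   1.  -1.1 -0.9 -2.7 -0.1  0.4 -0.5 -2.5  1.7  3.1  0.9 -0.5
 -1.6  1.4 -0.6 -1.1  0.3  0.   1.3  0.9  1.   0.2  1.  -1.4 -1.2 -0.8
  4.5 -0.3 -1.5  0.5 -0.5  1.1]
-8 hinge [ 0.631 -0.204  0.101] [282.7 226. ] [544. 252.]
-8 tab [ 0.539 -0.202  0.113] [249.1 224.2] [309. 239.]
-8 tabouter [ 0.524 -0.217  0.122] [244.  225.6] [273. 249.]
-8 tabouterin [ 0.529 -0.184  0.122] [245.  217.7] [280. 194.]
-8 nose [ 0.55  -0.193  0.095] [253.1 226.8] [337. 258.]
-8 tabinner [ 0.548 -0.221  0.104] [253.2 230.8] [338. 285.]
-10.5 hinge [ 0.625 -0.207  0.101] [280.8 226.8] [530. 258.]
-10.5 tab [ 0.533 -0.201  0.113] [247. 224.] [294. 238.]
-10.5 tabouter [ 0.518 -0.215  0.122] [241.7 225.2] [257. 247.]
-10.5 tabouterin [ 0.524 -0.182  0.122] [243.3 217.4] [268. 192.]
-10.5 nose [ 0.545 -0.192  0.095] [251.2 226.8] [323. 257.]
-10.5 tabinner [ 0.542 -0.22   0.104] [250.8 230.7] [321. 285.]
-13 hinge [ 0.62  -0.209  0.101] [278.7 227.5] [516. 262.]
-13 tab [ 0.527 -0.199  0.113] [244.9 223.8] [280. 236.]
-13 tabouter [ 0.512 -0.213  0.122] [239.3 224.8] [240. 244.]
-13 tabouterin [ 0.519 -0.18   0.122] [241.5 217.1] [255. 190.]
-13 nose [ 0.54  -0.191  0.095] [249.3 226.6] [310. 256.]
-13 tabinner [ 0.536 -0.219  0.104] [248.4 230.5] [304. 284.]
2.95
```

View pics/c_s1.png

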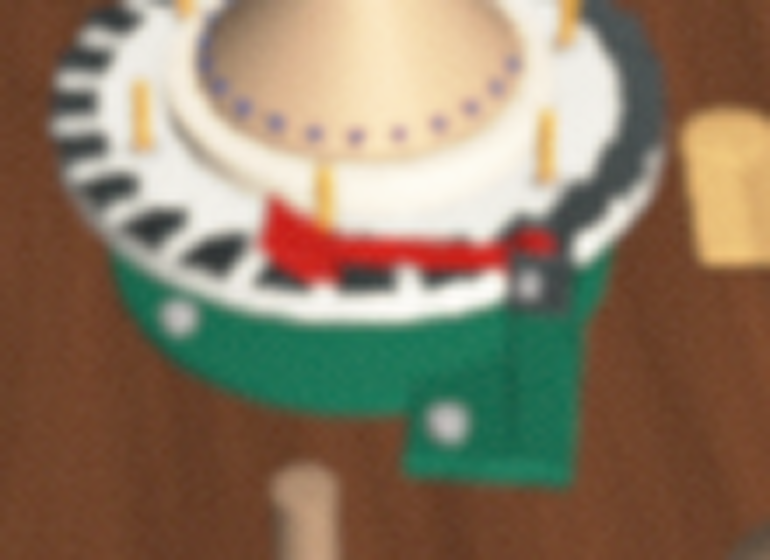

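```bash
python3 -m crank '[[0,-4,-3,5],[0,-8,-6,10],[0,-9.8,-7.8,10.5],[4,-9.8,-7.8,10.5],[8,-9.8,-7.8,10.5],[11,-9.8,-7.8,10.5],[11.9,-9.8,-7.8,10.5],[11.9,-9.8,-7.8,10.5],[11.9,-9.8,-7.8,10.5]]' 1
python3 - <<'E'
from h import *
grab("side","s2.png");crop("side","c_s2.png",180,130,320,270,5)
crop("scene","c_sc2.png",130,100,310,260,4)
print(sense()["time"],sense()["contact_force"])
E
```

```text
time: 3.85
tool_pos: [0.4833, -0.1984, 0.1052]
orientation: [[0.002, 0.182, 0.983], [-0.001, 0.983, -0.182], [-1.0, -0.0, 0.003]]
contact_force: [0.8, 0.2, -0.1]
finger_gap: 0.0003
4.0 [ 0.82759817 -0.47628433 -0.36008798]
```

View pics/c_s2.png

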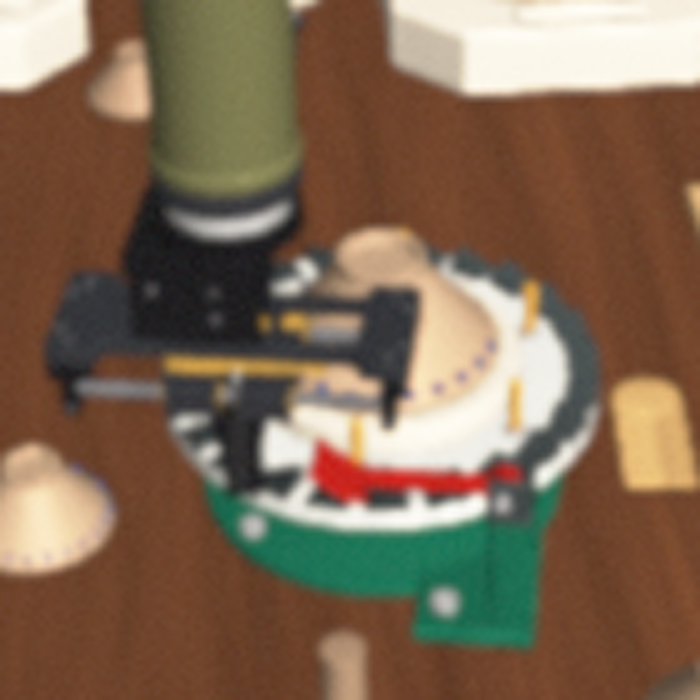

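View pics/c_sc2.png

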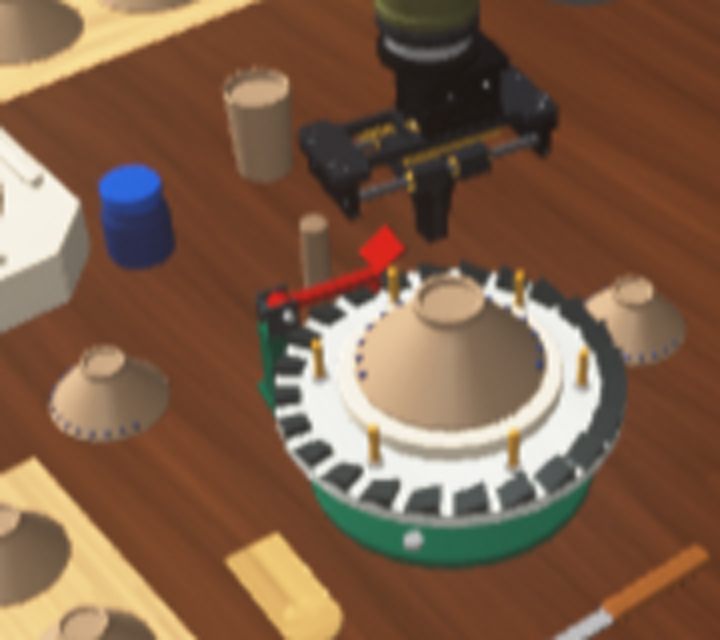

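```bash
python3 -m crank '[[0,0,1,0],[0,0,2.0,0],[0,0,2.0,0],[0,0,2.0,0]]' 1; python3 -m crank '[[0,0,0.5,0],[0,0,0.5,0],[0,0,0.5,0]]' 1
python3 - <<'E'
from h import *
crop("side","c_s3.png",200,180,300,260,7)
E
```

```text
time: 4.4
tool_pos: [0.5034, -0.2021, 0.1054]
orientation: [[0.003, 0.182, 0.983], [-0.001, 0.983, -0.182], [-1.0, -0.001, 0.003]]
contact_force: [-0.2, 0.4, -0.3]
finger_gap: 0.0005
time: 4.7
tool_pos: [0.5082, -0.203, 0.1053]
orientation: [[0.003, 0.182, 0.983], [-0.001, 0.983, -0.182], [-1.0, -0.0, 0.003]]
contact_force: [0.7, 0.3, -0.1]
finger_gap: 0.0002
```

View pics/c_s3.png

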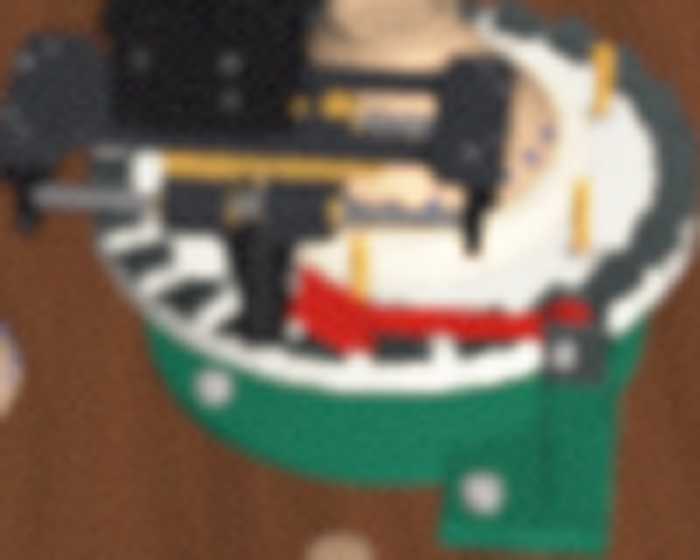

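```bash
python3 -m crank '[[0,0,0.3,0],[0,0,0.5,0],[0,0,0.5,0]]' 1; python3 -m crank '[[0,0,0.3,0],[0,0,0.3,0]]' 1
python3 - <<'E'
from h import *
crop("side","c_s4.png",200,180,300,260,7)
E
```

```text
time: 5.05
tool_pos: [0.5094, -0.2034, 0.1047]
orientation: [[-0.006, 0.182, 0.983], [0.001, 0.983, -0.182], [-1.0, 0.0, -0.006]]
contact_force: [-10.0, 2.2, 5.2]
finger_gap: 0.0005
time: 5.25
tool_pos: [0.5092, -0.2034, 0.1043]
orientation: [[-0.013, 0.183, 0.983], [0.003, 0.983, -0.183], [-1.0, 0.001, -0.013]]
contact_force: [-8.4, 1.6, 5.3]
finger_gap: 0.0006
```

View pics/c_s4.png

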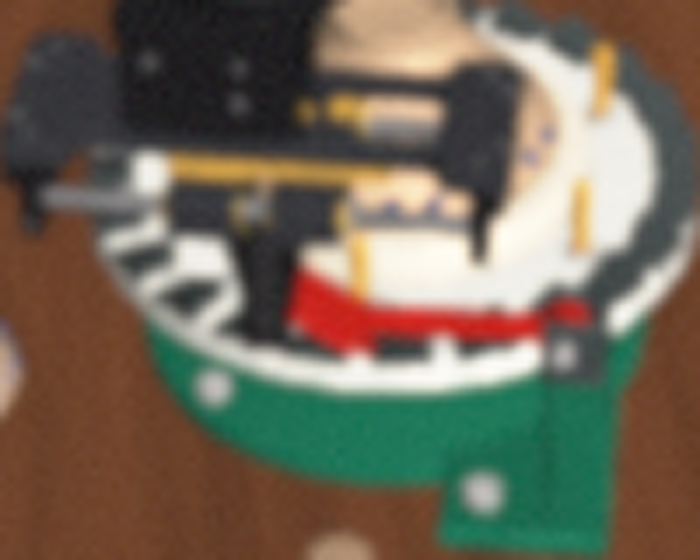

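```bash
python3 -m crank '[[-0.4,0,0.5,0],[-0.9,0,0.7,0],[-1.3,0,0.9,0],[-1.8,0,1.0,0],[-1.8,0,1.0,0]]' 1
python3 - <<'E'
from h import *
crop("side","c_s5.png",200,180,300,260,7)
E
```

```text
time: 5.8
tool_pos: [0.5135, -0.2043, 0.1209]
orientation: [[-0.025, 0.184, 0.983], [0.007, 0.983, -0.184], [-1.0, 0.002, -0.026]]
contact_force: [-13.4, 2.2, 4.9]
finger_gap: 0.0004
```

View pics/c_s5.png

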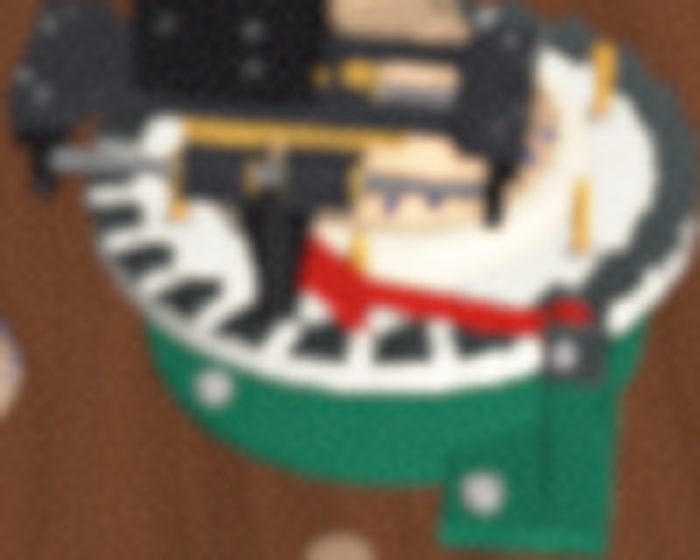

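```bash
python3 -m crank '[[-0.5,0,0.6,0],[-0.9,0,0.8,0],[-1.3,0,1.0,0],[-1.7,0,1.2,0],[-2.1,0,1.5,0],[-2.5,0,1.7,0],[-2.8,0,2.0,0],[-3.1,0,2.3,0],[-3.1,0,2.3,0]]' 1
python3 - <<'E'
from h import *
crop("side","c_s6.png",200,160,300,260,7)
E
```

```text
time: 6.75
tool_pos: [0.5301, -0.2076, 0.1517]
orientation: [[-0.04, 0.185, 0.982], [0.011, 0.983, -0.185], [-0.999, 0.003, -0.041]]
contact_force: [-19.8, 4.8, 15.3]
finger_gap: 0.0002
```

View pics/c_s6.png

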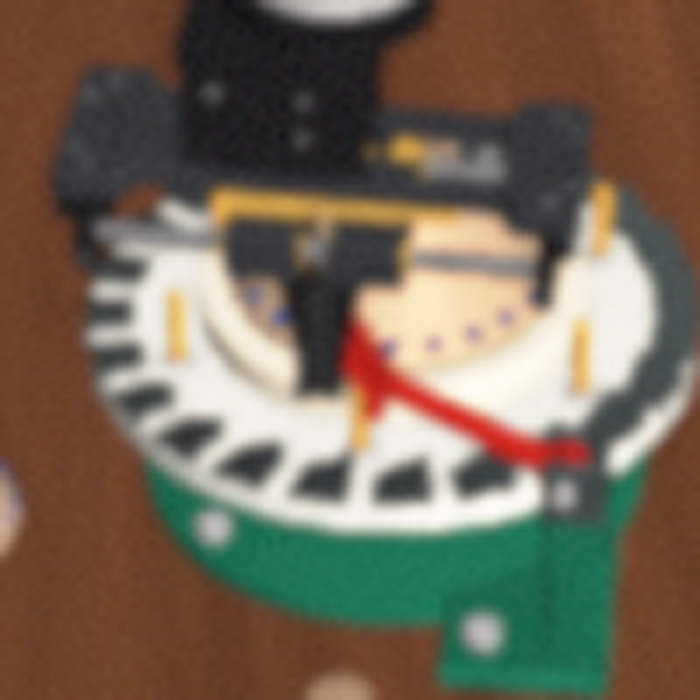

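```bash
python3 -m crank '[[-0.3,0,0.4,0],[-0.6,0,0.9,0],[-0.9,0,1.4,0],[-1.2,0,2.0,0],[-1.5,0,2.6,0],[-1.8,0,3.2,0],[-2.1,0,3.8,0],[-2.3,0,4.4,0],[-2.5,0,5.0,0],[-2.5,0,5.0,0]]' 1
python3 - <<'E'
from h import *
crop("side","c_s7.png",200,140,320,260,6)
E
```

```text
time: 7.8
tool_pos: [0.5811, -0.217, 0.1742]
orientation: [[-0.04, 0.184, 0.982], [0.011, 0.983, -0.184], [-0.999, 0.003, -0.041]]
contact_force: [0.4, -0.4, 0.4]
finger_gap: 0.0005
```

View pics/c_s7.png

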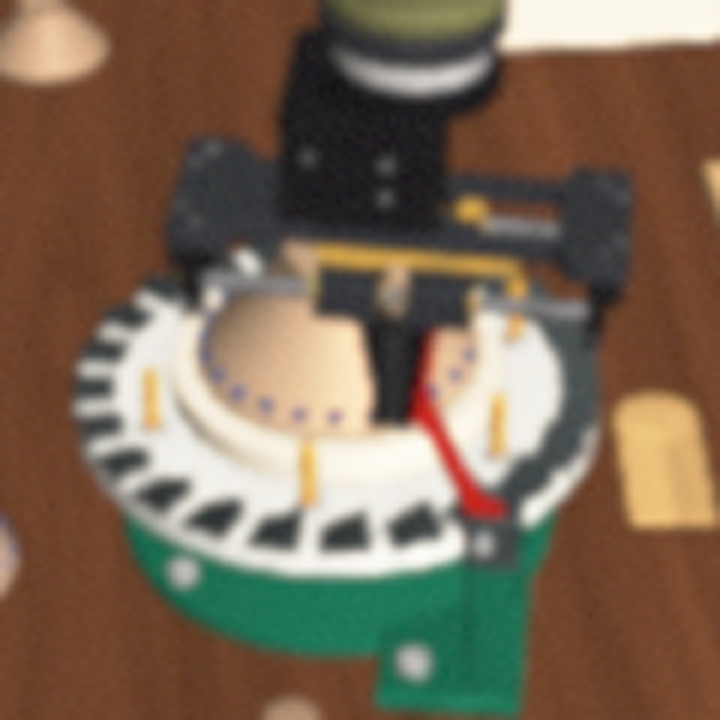

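```bash
python3 -m crank '[[-0.2,0,0.5,0],[-0.4,0,1.0,0],[-0.5,0,1.5,0],[-0.5,0,2.0,0],[-0.5,0,2.5,0],[-0.5,0,3.0,0],[-0.5,0,3.5,0],[-0.5,0,3.5,0]]' 1
python3 - <<'E'
from h import *
crop("side","c_s8.png",200,140,320,260,6)
E
```

```text
time: 8.65
tool_pos: [0.6157, -0.2234, 0.1773]
orientation: [[-0.04, 0.184, 0.982], [0.011, 0.983, -0.184], [-0.999, 0.003, -0.042]]
contact_force: [0.0, -0.6, 0.6]
finger_gap: 0.0005
```

View pics/c_s8.png

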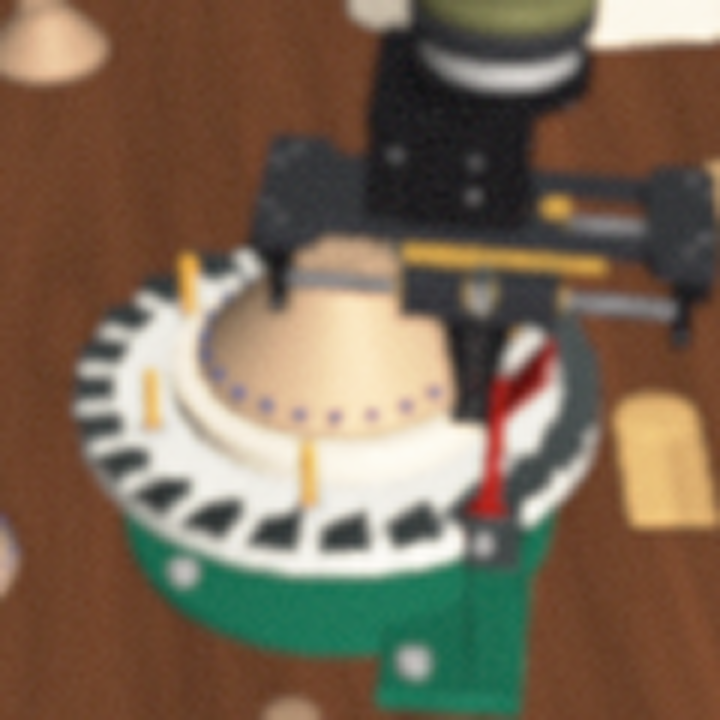

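Nearly upright (pawl x ≈ 490–500, leaning slightly right). A bit further.

```bash
python3 -m crank '[[0,0,0.5,0],[0,0,1.0,0],[0,0,1.5,0],[0,0,1.9,0],[0,0,1.9,0]]' 1
python3 - <<'E'
from h import *
crop("side","c_s9.png",200,140,320,260,6)
E
```

```text
time: 9.2
tool_pos: [0.6345, -0.2268, 0.1763]
orientation: [[-0.041, 0.184, 0.982], [0.011, 0.983, -0.184], [-0.999, 0.003, -0.042]]
contact_force: [-0.0, 0.5, 0.8]
finger_gap: 0.0004
```

View pics/c_s9.png

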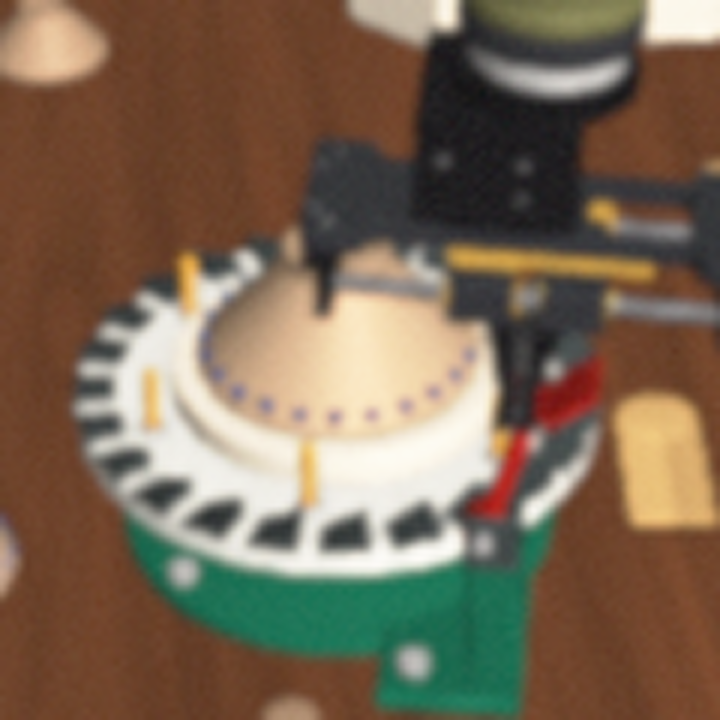

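```bash
python3 -m crank '[[-2,0,-1.5,0],[-4,1,-2,0],[-4,5,-1,-8],[-4,9,0,-16],[-4,13,0.5,-24],[-4,16.3,0.6,-32],[-4,16.3,0.6,-33],[-4,16.3,0.6,-33],[-4,16.3,0.6,-33]]' 1
python3 - <<'E'
from h import *
s=sense();print(s["time"]);c=calibration("wrist")
im=grab("wrist","w3.png")
print([(round(d["confidence"],2),np.round(d["xy"]).tolist(),atz(d["xy"],c,.103,True).round(4)[:2].tolist()) for d in spot_point("pin0","wrist")])
print("tcp ground pts",proj([s["tool_pos"],np.r_[s["tool_pos"][:2],.108]],c,True))
crop("side","c_s10.png",190,130,330,270,5)
E
```

```text
time: 10.15
tool_pos: [0.6714, -0.0702, 0.2167]
orientation: [[-0.041, -0.377, 0.925], [0.01, 0.926, 0.378], [-0.999, 0.025, -0.034]]
contact_force: [-0.0, -1.1, -0.2]
finger_gap: 0.0005
10.15
[(0.96, [205.0, 234.0], [0.6369, -0.136]), (0.89, [123.0, 226.0], [0.548, -0.1666]), (0.88, [80.0, 150.0], [0.4736, -0.1027]), (0.84, [122.0, 66.0], [0.4969, -0.0039]), (0.78, [218.0, 67.0], [0.5909, 0.025]), (0.69, [258.0, 157.0], [0.6576, -0.0405])]
tcp ground pts [[255.74494403 242.31700128]
 [259.5414871  192.03400484]]
```

View pics/w3.png

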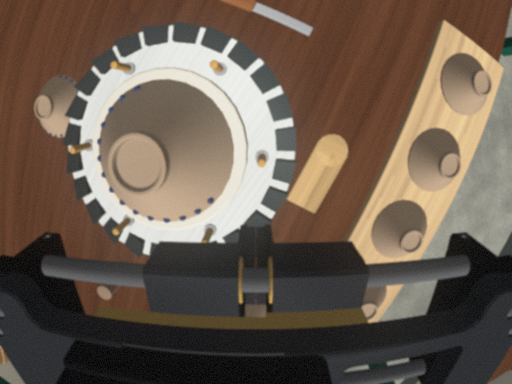

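View pics/c_s10.png

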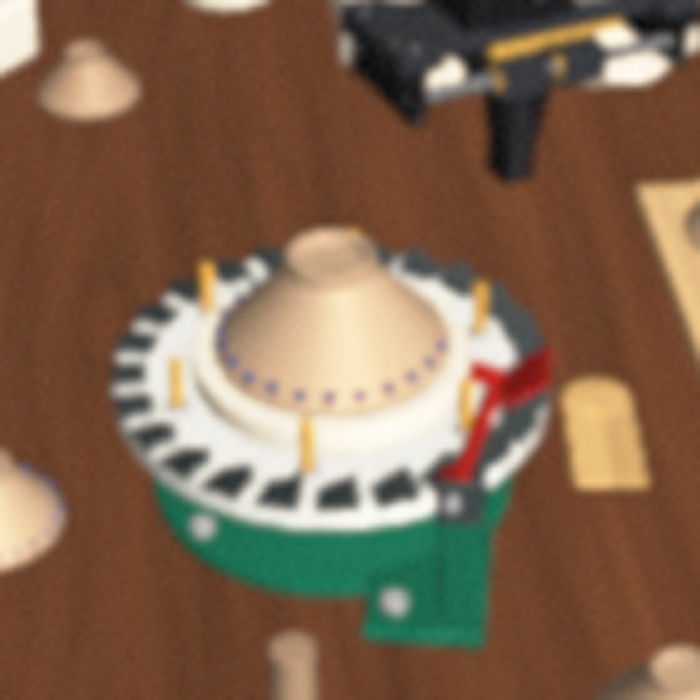

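```bash
python3 -m crank '[[4,0,0,0],[8,0,0,0],[10.5,0,0,0],[10.5,0,0,0],[10.5,0,0,0]]' 1
python3 - <<'E'
from h import *
s=sense();c=calibration("wrist")
crop("wrist","c_w4.png",120,60,380,300,3)
pts=[(round(d["confidence"],2),np.round(d["xy"]).tolist(),atz(d["xy"],c,.103,True).round(4)[:2].tolist()) for d in spot_point("pin0","wrist")];print(pts)
E
```

```text
time: 10.8
tool_pos: [0.6673, -0.0699, 0.1123]
orientation: [[-0.041, -0.376, 0.926], [0.01, 0.926, 0.377], [-0.999, 0.025, -0.034]]
contact_force: [-0.1, 0.1, 0.9]
finger_gap: 0.0005
[(0.8, [18.0, 170.0], [0.4761, -0.0985]), (0.77, [263.0, 195.0], [0.661, -0.043]), (0.76, [75.0, 276.0], [0.5468, -0.1666]), (0.71, [197.0, 45.0], [0.5911, 0.0262]), (0.58, [62.0, 56.0], [0.4985, -0.0047])]
```

View pics/c_w4.png

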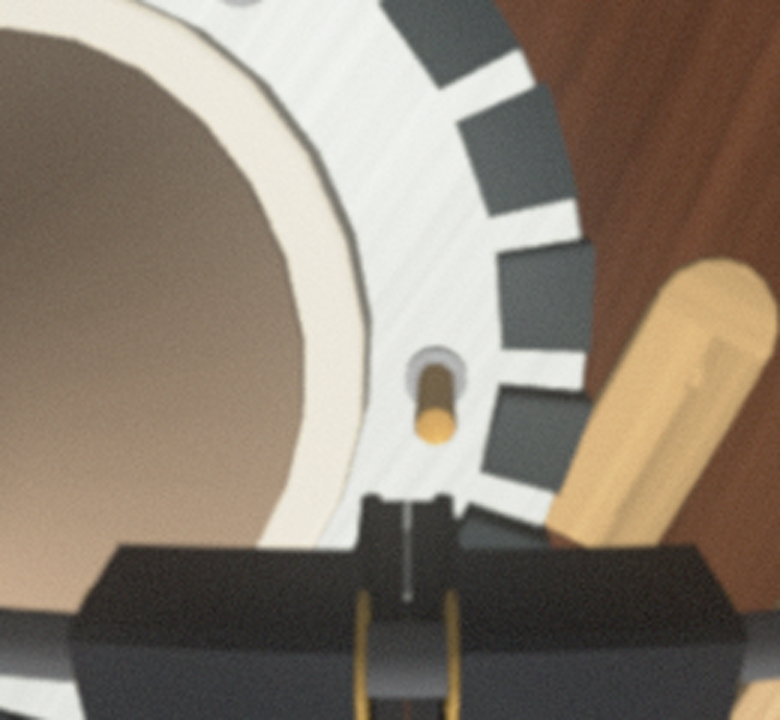

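```bash
python3 -m crank '[[0,0.5,0,0],[0,1.0,0,0],[0,1.4,0,0],[0,1.8,0,0],[0,2.2,0,0],[0,2.6,0,0],[0,2.9,0,0],[0,2.9,0,0],[0,2.9,0,0]]' 1
cat > fit.py <<'E'
from h import *
from scipy.optimize import least_squares
def fitw(a0,cams=("wrist","side","scene"),C=None):
    o={};cs={}
    for n in cams:
        cs[n]=calibration(n);capture(n);o[n]=[d["xy"] for d in spot_point("pin0",n) if d["confidence"]>.5]
    def f(p):
        a=p[0]+np.arange(6)*np.pi/3
        P=np.c_[.5671+.098*np.cos(a),-.0716+.098*np.sin(a),np.full(6,.103)]
        r=[]
        for n in o:
            q=proj(P,cs[n],n=="wrist")
            for x in o[n]:
                d=q-x;i=np.argmin((d**2).sum(1));r+=list(np.clip(d[i],-6,6))
        return r
    b=min((least_squares(f,[a],loss="soft_l1") for a in np.arange(a0-.2,a0+.25,.05)),key=lambda s:s.cost)
    return b.x[0],b.fun.round(1)
E
python3 - <<'E'
from fit import *
a,r=fitw(.45);print(a,a-.3045,r)
crop("wrist","c_w5.png",120,60,380,300,3)
crop("side","c_s11.png",190,130,330,270,5)
E
```

```text
time: 11.8
tool_pos: [0.6574, -0.0419, 0.1147]
orientation: [[-0.038, -0.377, 0.925], [0.011, 0.926, 0.378], [-0.999, 0.024, -0.031]]
contact_force: [2.2, -1.3, 0.4]
finger_gap: 0.0009
0.468016732128456 0.16351673212845602 [-0.7  0.8  3.7  0.5 -0.5 -1.5 -5.1  3.4  0.4  1.  -0.4 -0.7  1.5  1.6
  3.2  2.2 -1.7 -0.9 -0.6  1.1  0.8  0.8  1.3  0.  -1.9 -2.7  1.8 -1.2]
```

View pics/c_w5.png

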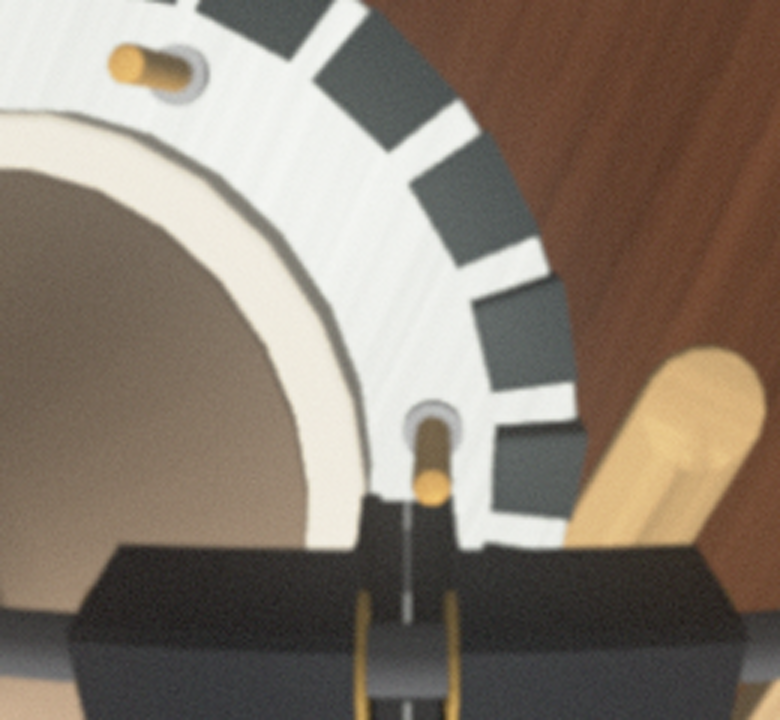

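View pics/c_s11.png

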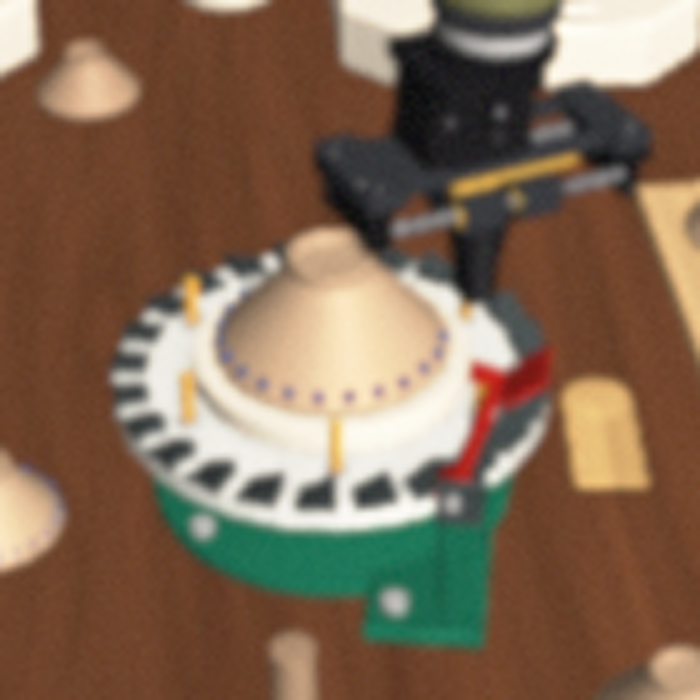

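```bash
python3 -m crank '[[0,0.2,0,0],[0,0.35,0,0],[0,0.35,0,0],[0,0.35,0,0]]' 1
python3 - <<'E'
from fit import *
a,r=fitw(.48);print(a,a-.3045,r)
E
```

```text
time: 12.6
tool_pos: [0.6554, -0.0396, 0.1143]
orientation: [[-0.039, -0.377, 0.926], [0.01, 0.926, 0.377], [-0.999, 0.024, -0.033]]
contact_force: [-0.0, -1.8, -0.9]
finger_gap: 0.0007
0.496702371279004 0.19220237127900403 [ 3.  -0.1 -3.6  2.4  0.4 -0.5  1.4  0.6 -2.3  0.7 -2.   1.6 -0.6  0.3
 -0.5 -0.8 -3.6 -0.3 -0.9  0.9  0.4  0.1  1.6  1.5 -1.   1.2 -0.3  1. ]
```

```bash
python3 -m crank '[[0,-1.2,0,0],[-4,-1.5,0,0],[-8.5,-2,0,0],[-12.5,-5,-0.5,0],[-12.5,-9.5,-1.3,8],[-12.5,-14,-2.2,16],[-12.5,-18,-3,24],[-12.5,-19.5,-3.2,32],[-12.5,-19.5,-3.2,33],[-12.5,-19.5,-3.2,33],[-9,-19.5,-3.2,33],[-9,-19.5,-3.2,33]]' 1
python3 - <<'E'
from h import *
crop("side","c_s12.png",190,130,340,270,5)
crop("scene","c_sc12.png",130,80,310,260,4)
E
```

```text
time: 14.1
tool_pos: [0.7008, -0.2293, 0.1959]
orientation: [[-0.047, 0.183, 0.982], [0.014, 0.983, -0.182], [-0.999, 0.006, -0.049]]
contact_force: [-0.9, 0.2, -0.6]
finger_gap: 0.0004
```

View pics/c_s12.png

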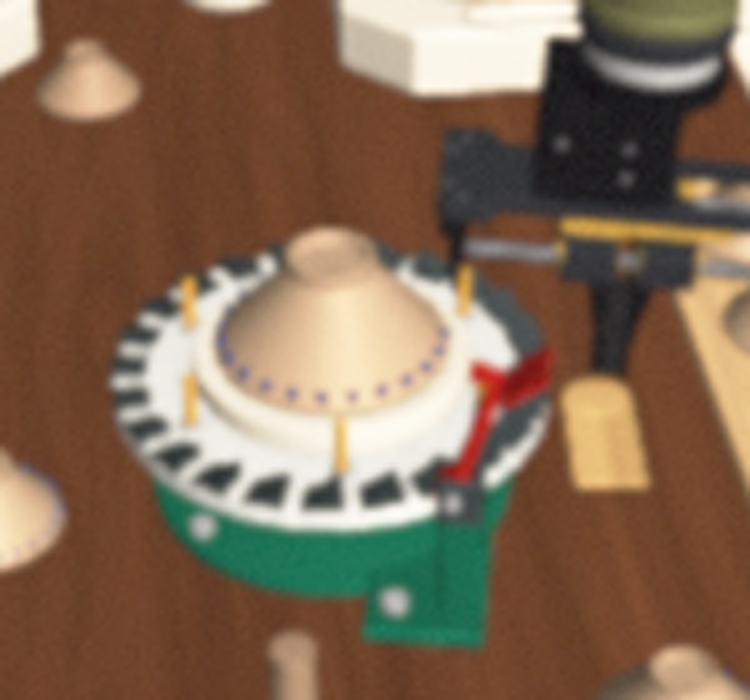

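View pics/c_sc12.png

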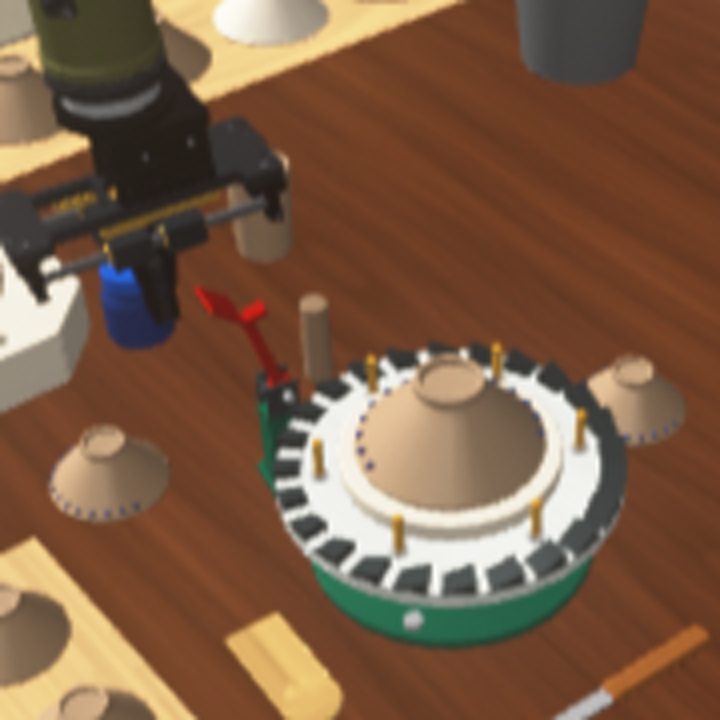

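```bash
python3 -m crank '[[2.4,0,0,0],[2.4,0,0,0],[2.4,0,-1,0],[2.4,0,-2,0],[2.4,0,-2.6,0],[2.4,0,-3.1,0],[2.4,0,-3.6,0],[2.4,0,-4.1,0],[2.4,0,-4.6,0],[2.4,0,-5,0],[2.4,0,-5,0]]' 1
python3 - <<'E'
from h import *
crop("side","c_s13.png",190,130,340,270,5)
E
```

```text
time: 15.3
tool_pos: [0.6519, -0.2213, 0.1784]
orientation: [[-0.042, 0.185, 0.982], [0.012, 0.983, -0.184], [-0.999, 0.004, -0.043]]
contact_force: [0.3, 0.9, -0.2]
finger_gap: 0.0004
```

View pics/c_s13.png

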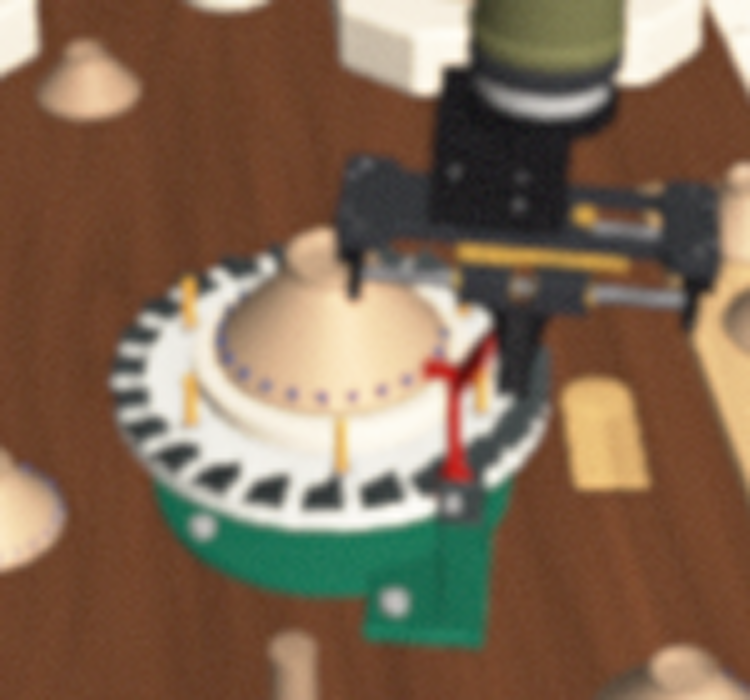

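About upright now; push a little further until it tips.

```bash
python3 -m crank '[[0,0,-0.4,0],[0,0,-0.8,0],[0,0,-1.2,0],[0,0,-1.5,0],[0,0,-1.5,0]]' 1
python3 - <<'E'
from h import *
crop("side","c_s14.png",190,130,340,270,5)
E
```

```text
time: 15.85
tool_pos: [0.6371, -0.2186, 0.1792]
orientation: [[-0.041, 0.185, 0.982], [0.012, 0.983, -0.184], [-0.999, 0.004, -0.043]]
contact_force: [-0.6, -0.1, -0.4]
finger_gap: 0.0005
```

View pics/c_s14.png

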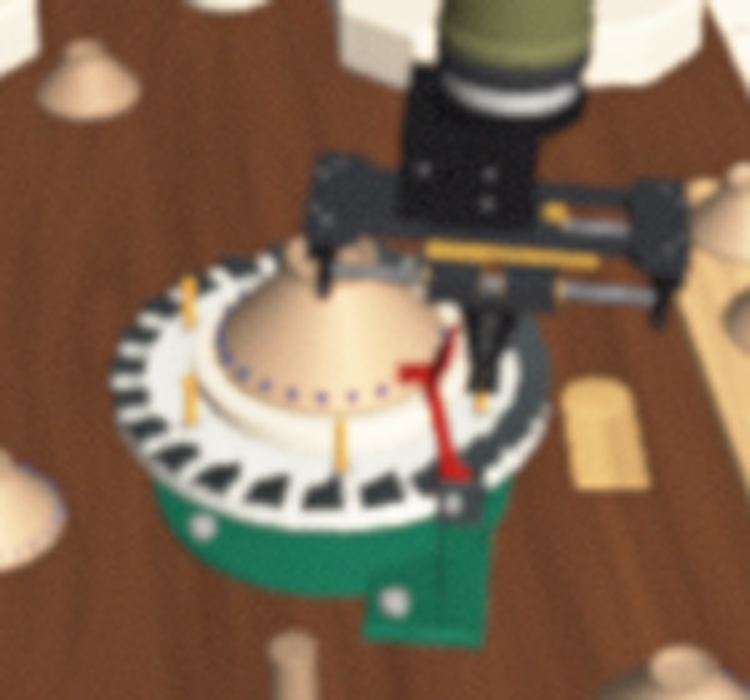

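```bash
python3 -m crank '[[-2,0,0.5,0],[-4,1,0,0],[-4,5,0,-8],[-4,9,0,-16],[-4,13,0,-24],[-4,17.2,0,-32],[-4,17.2,0,-40],[-4,17.2,0,-40],[-4,17.2,0,-40]]' 1
python3 - <<'E'
from fit import *
crop("side","c_s15.png",200,160,310,270,6)
a,r=fitw(.49);print(a,a-.3045,r)
E
```

```text
time: 16.8
tool_pos: [0.6708, -0.0515, 0.2198]
orientation: [[-0.041, -0.485, 0.873], [0.011, 0.874, 0.486], [-0.999, 0.03, -0.031]]
contact_force: [-0.5, -0.3, -0.1]
finger_gap: 0.0002
0.5049430563818137 0.2004430563818137 [-1.4 -0.1  1.1  0.6 -1.6  0.3  2.6 -1.5 -3.5  0.  -1.7 -0.3 -2.  -0.5
 -1.3  1.4 -1.5 -1.6 -4.   0.4 -2.9 -1.2 -0.4 -1.1 -0.1 -4.5  1.9  0.7
  1.9  1.1 -1.8  0.8  1.5  1.9 -0.8 -0.1]
```

View pics/c_s15.png

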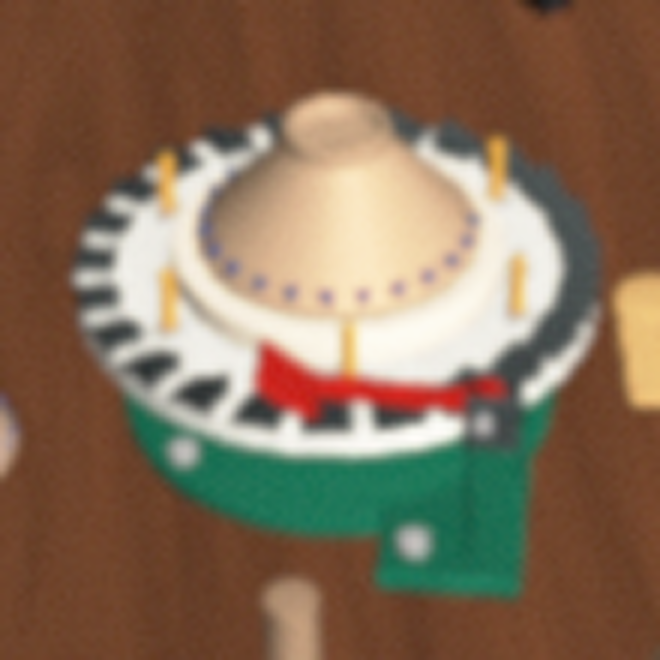

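```bash
python3 -m crank '[[4,0,0,0],[8,0,0,0],[10.8,0,0,0],[10.8,0,0,0],[10.8,0,0,0]]' 1
python3 -m crank '[[0,0.5,0,0],[0,1.0,0,0],[0,1.3,0,0],[0,1.5,0,0],[0,1.5,0,0],[0,1.5,0,0]]' 1
python3 -m crank '[[0,0.2,0,0],[0,0.2,0,0]]' 1
python3 - <<'E'
from h import *
crop("wrist","c_w6.png",120,60,380,300,3)
E
```

```text
time: 17.65
tool_pos: [0.6665, -0.0495, 0.1125]
orientation: [[-0.041, -0.488, 0.872], [0.012, 0.872, 0.489], [-0.999, 0.031, -0.03]]
contact_force: [-0.0, -0.4, 0.0]
finger_gap: 0.0004
time: 18.25
tool_pos: [0.6594, -0.0367, 0.1133]
orientation: [[-0.041, -0.488, 0.872], [0.012, 0.873, 0.488], [-0.999, 0.03, -0.03]]
contact_force: [0.4, -1.9, -0.1]
finger_gap: 0.0002
time: 18.45
tool_pos: [0.6586, -0.0355, 0.1133]
orientation: [[-0.04, -0.487, 0.872], [0.011, 0.873, 0.488], [-0.999, 0.029, -0.029]]
contact_force: [2.5, -1.4, -0.5]
finger_gap: 0.0007
```

View pics/c_w6.png

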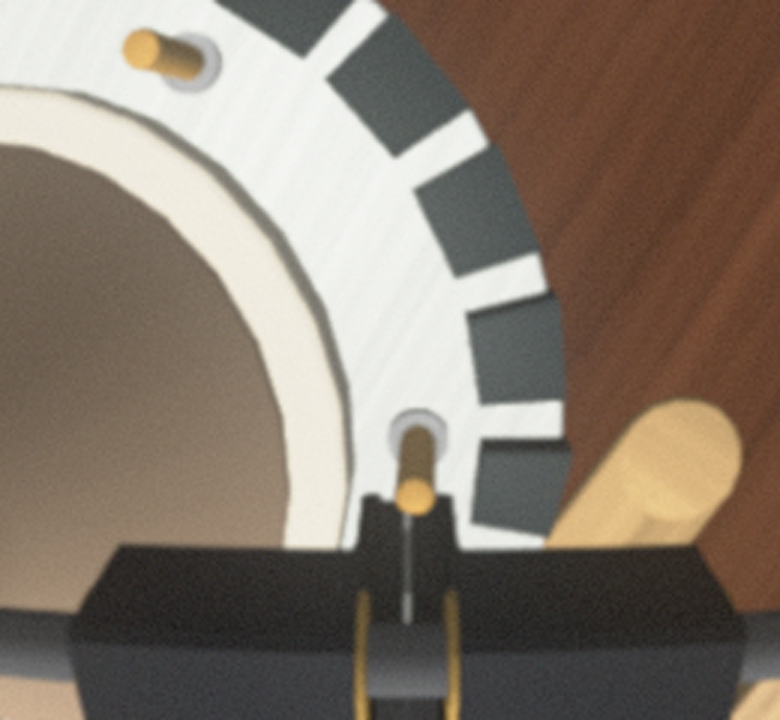

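```bash
python3 -m crank '[[0,0.2,0,0],[0,0.4,0,0],[0,0.4,0,0]]' 1
python3 -m crank '[[0,0.25,0,0],[0,0.25,0,0],[0,0.25,0,0]]' 1
python3 -m crank '[[0,0.2,0,0],[0,0.2,0,0],[0,0.2,0,0]]' 1
```

```text
time: 18.8
tool_pos: [0.6563, -0.0312, 0.1133]
orientation: [[-0.041, -0.488, 0.872], [0.012, 0.872, 0.489], [-0.999, 0.03, -0.03]]
contact_force: [1.6, -1.4, 0.9]
finger_gap: 0.0002
time: 19.1
tool_pos: [0.655, -0.029, 0.1133]
orientation: [[-0.041, -0.488, 0.872], [0.012, 0.872, 0.489], [-0.999, 0.03, -0.03]]
contact_force: [2.7, -2.7, -1.3]
finger_gap: 0.0004
time: 19.4
tool_pos: [0.6549, -0.0289, 0.1134]
orientation: [[-0.039, -0.487, 0.873], [0.01, 0.873, 0.487], [-0.999, 0.028, -0.029]]
contact_force: [4.8, -4.0, -2.0]
finger_gap: 0.0002
```

```bash
python3 -m crank '[[0,0.3,0,0],[0,0.4,0,0],[0,0.4,0,0]]' 1
python3 - <<'E'
from fit import *
crop("side","c_s16.png",200,160,310,270,6)
a,r=fitw(.55);print(a,a-.3045,r)
E
```

```text
time: 19.7
tool_pos: [0.6548, -0.0288, 0.1135]
orientation: [[-0.035, -0.485, 0.874], [0.006, 0.874, 0.486], [-0.999, 0.022, -0.027]]
contact_force: [8.3, -6.4, -3.0]
finger_gap: 0.0002
0.585779182683829 0.281279182683829 [-1.9  0.6 -0.7  0.1 -3.6  2.1  0.2 -0.4 -3.9  1.5 -1.9 -0.6 -1.   1.
  0.2  0.9 -0.5 -3.1 -4.3 -0.2  1.1  1.7 -1.9  0.9  2.2  1.7  3.3  3.
 -0.9 -0.2  2.1  2.  -0.2  1.7]
```

View pics/c_s16.png

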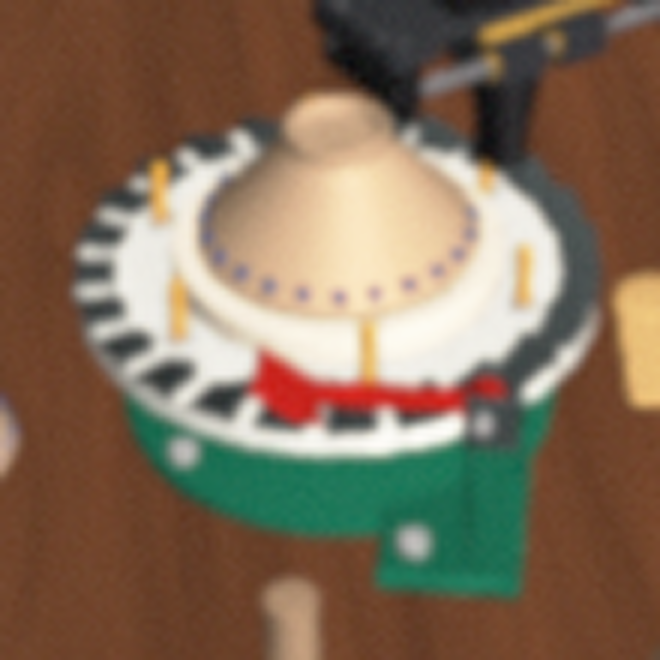

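```bash
python3 -m crank '[[0,-0.8,0,0],[0,-1.8,0,0],[-5,-1.8,0,0],[-10,-1.8,2,0],[-14,-1.8,5,0],[-14,-1.8,8,0],[-14,-1.8,8,0],[-14,-1.8,8,0]]' 1
python3 - <<'E'
from fit import *
crop("side","c_s17.png",195,140,345,290,5)
im=grab("scene","sc17.png")
s,w=calibration("side"),calibration("scene")
a,r=fitw(.57);print(a,a-.3045,np.abs(r).mean())
for t,Z in(("plug_mid",.039),("jar_mid",.0375),("beaker_mid",.045)):
  print(t,[(round(d["confidence"],2),atz(d["xy"],s,Z).round(3)[:2].tolist()) for d in spot_point(t,"side")[:2]])
print(sense()["time"],sense()["contact_force"])
E
```

```text
time: 20.85
tool_pos: [0.7377, -0.0056, 0.2494]
orientation: [[-0.038, -0.486, 0.873], [0.007, 0.873, 0.487], [-0.999, 0.025, -0.03]]
contact_force: [-0.0, 0.1, -0.5]
finger_gap: 0.0008
0.6156039347547421 0.3111039347547421 1.672222222222222
plug_mid [(0.69, [0.528, -0.31]), (0.36, [0.733, -0.09])]
jar_mid [(0.61, [0.609, -0.449]), (0.24, [0.66, 0.09])]
beaker_mid [(0.68, [0.454, -0.495]), (0.49, [0.482, 0.067])]
21.4 [ 1.07995358 -0.00174411 -0.72424254]
```

View pics/c_s17.png

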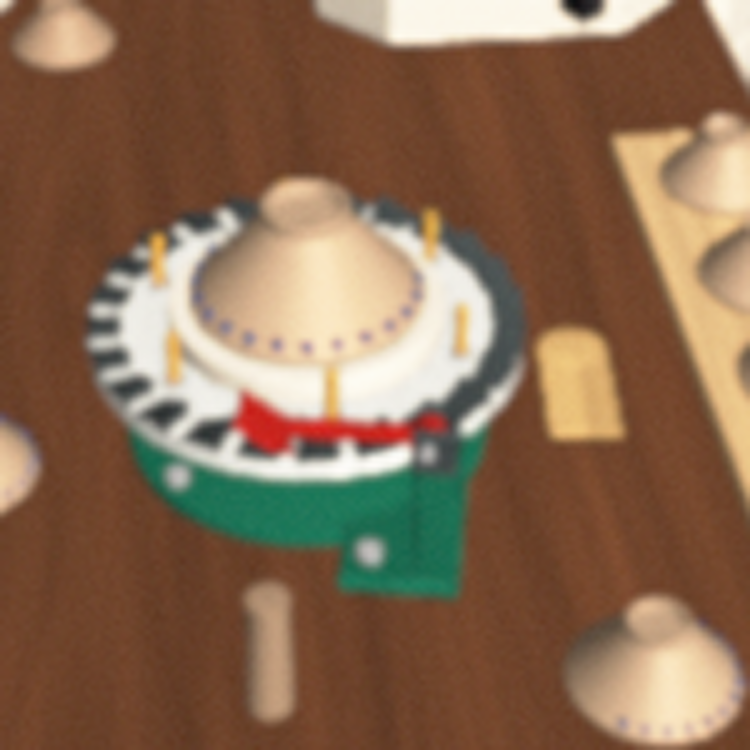

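View pics/sc17.png

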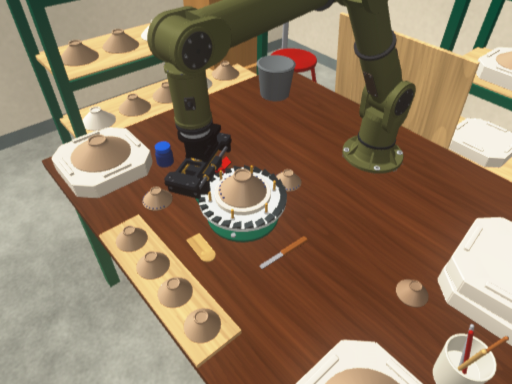

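```bash
python3 - <<'E'
from h import *
from scipy.optimize import least_squares
c=calibration("side")
imA=cv2.cvtColor(cv2.imread("pics/s1.png"),cv2.COLOR_BGR2RGB); imB=grab("side","s18.png")
def blobs(im):
    h=cv2.cvtColor(im,cv2.COLOR_RGB2HSV)
    m=((h[...,0]>12)&(h[...,0]<25)&(h[...,1]>130)&(h[...,2]>150)).astype(np.uint8)
    m[:,:205]=0;m[:,308:]=0;m[:165]=0;m[240:]=0
    n,l,st,ce=cv2.connectedComponentsWithStats(m,connectivity=8)
    return [tuple(ce[i].round(1)) for i in range(1,n) if st[i,4]>=5],[int(st[i,4]) for i in range(1,n) if st[i,4]>=5]
for im in(imA,imB):
    b,ar=blobs(im);print(b,ar)
    def f(p):
        a=p[0]+np.arange(6)*np.pi/3
        P=np.c_[p[1]+.098*np.cos(a),p[2]+.098*np.sin(a),np.full(6,.103)]
        q=proj(P,c);r=[]
        for x in b:
            d=q-x;i=np.argmin((d**2).sum(1));r.append(np.clip(d[i,0],-6,6));r.append(np.clip(d[i,1],-6,6)*.3)
        return r
    s=min((least_squares(f,[a,.568,-.071],loss="soft_l1") for a in np.arange(0,1.05,.1)),key=lambda s:s.cost)
    print(s.x,s.x[0]%(np.pi/3),s.cost)
# pawl: red centroid
for im in(imA,imB):
    h=im.astype(int);m=(h[...,0]>150)&(h[...,1]<70)&(h[...,2]<70);m[:195]=0;m[245:]=0;m[:,:225]=0;m[:,290:]=0
    y,x=np.nonzero(m);print("red",len(x),x.mean(),y.mean(),x.min(),y.min())
E
```

```text
[(np.float64(230.7), np.float64(185.5)), (np.float64(286.2), np.float64(188.8)), (np.float64(303.5), np.float64(208.0)), (np.float64(251.0), np.float64(218.0)), (np.float64(303.0), np.float64(216.0))] [19, 14, 11, 7, 5]
[ 0.90888144  0.60452916 -0.10779696] 0.9088814394936946 7.797955832584687
[(np.float64(280.9), np.float64(184.6)), (np.float64(225.9), np.float64(189.8)), (np.float64(302.8), np.float64(209.7)), (np.float64(229.4), np.float64(209.8)), (np.float64(261.0), np.float64(218.5))] [18, 17, 12, 9, 8]
[ 0.58519109  0.56824503 -0.06852763] 0.5851910851198431 6.23254840822896
red 140 257.5571428571429 225.32142857142858 243 220
red 136 257.6764705882353 225.41176470588235 242 220
```

```bash
python3 - <<'E'
from h import *
from scipy.optimize import least_squares
c=calibration("side")
A=[(230.7,185.5),(286.2,188.8),(251,218)];B=[(280.9,184.6),(225.9,189.8),(229.4,209.8),(261,218.5)]
for C in((.5671,-.0716),(.5682,-.0685),(.568,-.073)):
  o=[]
  for b,g in((A,.3),(B,.58)):
    def f(p):
        a=p[0]+np.arange(6)*np.pi/3
        q=proj(np.c_[C[0]+.098*np.cos(a),C[1]+.098*np.sin(a),np.full(6,.103)],c);r=[]
        for x in b:
            d=q-x;i=np.argmin((d**2).sum(1));r+=[d[i,0],.3*d[i,1]]
        return r
    o.append(least_squares(f,[g]).x[0])
  print(o,o[1]-o[0])
E
```

```text
[np.float64(0.3025309162149051), np.float64(0.5906045909701624)] 0.2880736747552573
[np.float64(0.3018962631966977), np.float64(0.5876141285299388)] 0.28571786533324106
[np.float64(0.3019095259849774), np.float64(0.5870095172390141)] 0.2850999912540367
```

```bash
python3 -c "
from station import *
print(hand_in())"
```

```text
the job is handed in; nothing more can be done
None
```

I handed the job in after about 21.5 s of robot time, with the wheel one notch back and the pawl down on the teeth. I pushed only with the shut fingertips:
- I lifted the pawl by its tab and threw it back onto its stop.
- I turned the wheel back by about 0.19 rad on a finger pin.
- I tipped the pawl forward past upright so that it fell onto the teeth.
- I pushed the wheel on until it stopped dead, with about 10 N on the pin and no further movement.

**Wheel:** Measured by pin colour in the side picture, the wheel turned about 0.286 rad from its start. That is one notch (0.262 rad) plus about 0.02 rad it had stood forward of the tooth, which lies within the stated 0.05 rad.

**Pawl:** In the last side picture its red area lies within about 0.1 pixel of where it was at the start, so it looks fully home.

**Bowl and other things:** The bowl looks upright and central. The plug and beaker came out within about 10 mm of their first measured places, and the jar within about 14 mm, which I put down to network noise. I checked the small bowl, knife and rib only by eye; they look unmoved. The robot is clear of everything.

**Disagreement:** The fit from the trained networks gave 0.281 rad before I drew the arm back and 0.311 rad after. The pins stayed in the same pixels, so I took this as network noise and relied on the dead stop and the colour measurement.

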